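# Take a battery pack off the charger by its two side catches

### The arm

A 7-joint arm with a two-finger parallel gripper is mounted at the origin on the work surface. World frame = base frame: x ahead of the robot, y to its left, z up, the work surface at z = 0. Lengths are in m, angles in degrees, forces in N, time in s.
With the tool pointing down it reaches from about 0.4 to 0.875 m from the base axis. Payload 6.5 kg.
Tool frame: the origin (TCP) lies midway between the tips of the shut fingers; the grasp point (between the pads) lies 19 mm behind it; z points along the fingers, y is the line along which they close (so a half turn about z gives the same grasp; the last joint's range is limited). The gripper opens to 88 mm and grips with 3 to 60 N. Pads are 18 mm wide; open, the fingers measure 123 mm over their backs; the gripper's body (75 mm by 187 mm) begins 45 mm behind the grasp point.
Start: joints at [-71.459, 30.733, -0.252, 88.115, 0.149, 61.152, -4.079], TCP at [0.247, 0.601, 0.239] pointing down, gripper open.
Joint ranges: [-154.64, 154.64], [-21.42, 123.67], [-72.66, 72.17], [13.99, 137.28], [-74.86, 254.86], [10.95, 109.41], [-158.01, 158.01]. Speed limits (degrees/s): [136.94, 136.94, 180, 180, 180, 180, 180].

### API

Orientations are given as [roll, pitch, yaw] about the fixed x, y, z axes, in that order (R = Rz(yaw) Ry(pitch) Rx(roll)).
In Python, from workcell import robot gives the robot as it stands. The module is installed in compiled form; this text tells all that it offers.
- The arm moves only by the tool play_rows, never from a script. Its argument "increments" is a list of rows, each a list of 7 numbers: the shift along the tool's x, y, z in cm, then the turn, a rotation vector about the tool's x, y, z in rad, then the finger opening in cm, from 0 to 8.81. A call has 1 to 12 rows; each row is the pose to reach, as a shift and turn from the pose commanded when the call began, along the tool's axes at that moment; what a row does not reach only later rows make up. A row lasts 1/12 s, in which the tool goes at most 41.7 mm and 7.16 degrees, less where a joint would pass 70% of its speed; a pose out of reach is approached as far as the arm can. A call with a gripper value outside its range is refused whole. The fingers move at their own pace and stop on an object; "newtons" is the grip in N (left out, the last holds). Time passes only in rows, so rows that repeat a pose let the fingers close. It gives the time, the measured TCP pose, the force, the opening and the grip force at its end, in the units of the state.
- robot.state(): the state, without advancing time (a new reading comes with each control period).
- robot.snapshot(name): name is "side" or "top"; returns a dict with "color" (384x512x3 uint8, red, green, blue), "K" (3x3 intrinsics, pixels), "rvec" (rotation vector, rad) and "tvec" (3), from world to camera coordinates, as OpenCV has them. Camera axes: x right, y down, z forward; pixel columns grow to the right and rows downward; lengths in m; the calibration is good to about 2 mm. A picture is of the moment at which its call begins. There is no depth.
- robot.sign_off(): hands the job in; it is judged then, once.
Trained networks look in the newest picture that a camera, given by its name, has taken for a name from the list of things; names that differ only in an ending like _2 or _b are one class to them, and where a whole thing is asked for, a point or a joint stands for the part that bears it (a point fixed in the world has none). Each returns a list of dicts, best first, with "confidence" (0 to 1); they miss things now and then, are a little off and sometimes report something else, mostly with a low value. They report only what shows in the picture. A call takes as long as a camera call. They do not tell look-alikes from the thing itself.
- robot.recognise(camera, thing): "bbox" ([left, top, right, bottom] in pixels, round what is visible of it).
- robot.regions_of(camera, thing): "mask" (384x512 bool, what is visible of it) and "bbox" ([left, top, right, bottom] in pixels, round what is visible of it).
- robot.pinpoint(camera, thing): "position" ([column, row] in pixels: a listed point, or the origin of a listed thing).
The state is a dict: "clock": time; "qpos": joint angles; "dq": joint speeds; "joint_torque": joint torques, N m; "tcp_pos": TCP position; "tool_rot": TCP orientation; "wrist_force": force on the tool from outside, world axes, zero at the start; "ft_torque": the same for the moment, N m; "width": opening from 0.0 (shut) to 1.0 (fully open); "grasp_force": force on a finger pad.
Only numpy, scipy, OpenCV 4.12 (cv2) and the standard library are available. Lean on these libraries where they do the work, as an engineer would, in place of code of your own. Each camera call takes 0.05 s, during which the arm holds its last target. There are 200 camera calls.

### The job

First turn the knob of the battery charger until its pointer is at the zero mark, leaving it there. Then squeeze the two side catches of the docked pack together with the fingers, lift the pack straight out of the charger and hold it upright and still over the charger with its underside at least 10 cm above the bench: finish while holding it by the squeezed catches, without putting it down or letting go. Leave the other things on the bench where they are.

Things in the scene. Friction and masses are not known exactly. Their poses are not given: they have to be found in the camera images.
- charger: Grey bench battery charger, fixed, 110 mm wide (y). Origin on the bench under its dock's centre, z up. Control housing, 50 mm high, from 50 to 170 mm on the -x side, with the dial knob on top; low dock around the origin (walls 24 mm high, ending 65 mm on the +x side) in which the pack stands.
- dial (a joint): Angle of the charge-rate knob about the vertical, rad, positive anticlockwise from above; 0 when its pointer is at the zero mark (pointing along the charger's +y axis). Stops at -0.5 and +1.7, so it can be turned past zero; friction (0.05 N m) keeps it where it is left.
- dial_grip (a point): Where to pinch the knob: on its vertical axis, 79 mm above the bench. Black upright bar 12 mm thick, 44 mm long, top 7 mm above this point, on a round skirt 48 mm across whose top is 23 mm below this point. It turns with the knob; y axis along the bar to the pointer end, which has a 6 mm thick nose reaching 28 mm from the axis and a white line.
- dial_zero (a point): Middle of the zero mark, 37 mm from the knob's axis on the charger's +y side, on top of the housing: the one long broad white mark (17 x 4 mm) among short thin ones. Fixed to the charger.
- pack_grip (a point): Centre of the docked pack, half-way between its two catch pads at their mid-height: 46 mm above the pack's underside, 24 mm below its top. Black upright block 95 (x) x 44 (y) x 70 mm, 0.37 to 0.59 kg; z up, x and y as the charger's. It stands over the charger's origin, 16 mm deep in the dock, underside 8 mm above the bench, with 1.5 to 2 mm of play.
- pad_left (a point): Centre of the outer face of the ribbed grey catch pad in the middle of the pack's +y side (28 mm wide in x, 28 mm high), moving with it. The two pads' outer faces are 62 mm apart when free and 48 mm when fully pressed, then still 2 mm proud of the pack's sides. A hook on each catch holds under a lip of the dock: the pack comes out only with both pressed.
- pad_right (a point): The same on the pack's -y side.
- catch_left (a joint): How far the catch on the pack's +y side is pressed in, m: 0 free, 0.007 fully in (stop). Its hook clears the dock from 0.0045. Spring: 3 N to start, 8 N fully in; it springs back when let go.
- catch_right (a joint): The same for the catch on the pack's -y side.
- spare_pack: Bystander: a different, low black battery pack, 75 x 48 x 42 mm, loose on the bench beside the charger on its +y side. Origin: centre of its underside.
- screwdriver: Bystander: screwdriver, 180 mm long, lying beside the charger on its -y side.
- offcut: Bystander: stepped pine offcut, 44 x 140 x 20 mm, lying beyond the dock on the +x side.
- tape_measure: Bystander: grey tape measure, 72 x 38 x 66 mm high, to the left (+y) on the bench.
- screw_jar: Bystander: jar 68 mm across, 85 mm high, to the right (-y).
- hammer: Bystander: hammer lying to the right (-y).
- glue: Bystander: white glue bottle, 60 mm across, 95 mm high, to the left (+y).
Things that resemble listed ones, but are neither listed nor needed, are in the scene too. What is shaped like the part that bears pack_grip but red is not meant.

How it is judged (in metres and radians):
On the way, in this order (a step that is already met when the one before it is completed fails the run):
1. the knob's pointer is at the zero mark (within 0.12 rad), the pack still docked (value of joint dial between -0.12 and 0.12 rad and height (world z) of pack_grip below 0.062 m), for 0.2 s.
2. both catches squeezed between the fingers, the pack out of the dock (value of joint each of catch_left, catch_right above 0.0045 m and contact force between the fingers and catch_left above 2 N and contact force between the fingers and catch_right above 2 N and height (world z) of pack_grip above 0.075 m), for 0.1 s.
At the end, for the whole second after the job is handed in: The pack is held still, upright (within 0.3 rad), its underside at least 100 mm above the bench and within 100 mm of the dock in plan, both catches pressed in over 4.5 mm by the fingers (over 2 N each), no charger or bystander touching it; the knob is within 0.15 rad of zero (value of joint dial between -0.15 and 0.15 rad and value of joint each of catch_left, catch_right above 0.0045 m and contact force between the fingers and catch_left above 2 N and contact force between the fingers and catch_right above 2 N and height (world z) of pack_grip above 0.146 m and horizontal distance between pack_grip and charger below 0.1 m and angle between pack_grip's own z axis and vertical below 0.3 rad and contact force between pack and charger below 0.2 N and linear speed of pack below 0.03 m/s and contact force between pack and spare_pack below 0.2 N and contact force between pack and screwdriver below 0.2 N and contact force between pack and offcut below 0.2 N and contact force between pack and tape_measure below 0.2 N and contact force between pack and screw_jar below 0.2 N and contact force between pack and hammer below 0.2 N and contact force between pack and glue below 0.2 N); the arm keeps its last pose, push and grip.
It fails at once if a bystander is pushed or knocked over (moved more than 30 mm) (distance of any of spare_pack, screwdriver, offcut, tape_measure, screw_jar, hammer, glue from where it was at the start of the episode above 0.03 m).
It also fails if it takes over 45 s, if anything falls off the work surface, if the arm or the gripper's body presses on something with over 40 N, if the wrist force passes 120 N, or if a joint passes its speed limit or range.

## Working session

There is one attempt and no reset: what is moved stays moved. The work goes in short steps, Python scripts to look and compute and a tool call to move; the robot and the scene stay as the last step left them, time stands still between calls to the robot, and variables do not carry over. Pictures are saved under pics/ and viewed, at most 10 in all, crops included, and the job is handed in when it is done.

Besides the shell and the picture viewer there is one more tool, called after "Emit:" as name(argument=value, ...) on one line, values as JSON. play_rows: Moves the arm, as the interface text tells. Its arguments: {"type":"object","properties":{"increments":{"type":"array"},"newtons":{"type":"number"}},"required":["increments"]}

```bash
mkdir -p pics
cat > h.py <<'E'
import numpy as np, cv2
from workcell import robot
from scipy.spatial.transform import Rotation as R
def cam(n):
    s=robot.snapshot(n); return s
def plane(s,px,z):
    Rm=cv2.Rodrigues(np.array(s['rvec'],float))[0]; t=np.array(s['tvec'],float).ravel()
    d=Rm.T@np.linalg.inv(s['K'])@np.array([px[0],px[1],1.]); c=-Rm.T@t
    return c+d*(z-c[2])/d[2]
def proj(s,P):
    return cv2.projectPoints(np.array(P,float).reshape(-1,1,3),np.array(s['rvec'],float),np.array(s['tvec'],float),np.array(s['K'],float),None)[0].reshape(-1,2)
E
python3 - <<'E'
from h import *
print(robot.state())
for n in ("side","top"):
    s=cam(n); cv2.imwrite(f'pics/{n}0.png',s['color'][:,:,::-1])
    print(n, plane(s,(256,192),0))
    for th,z in (("charger",0),("dial_grip",.079),("dial_zero",.05),("pack_grip",.054),("pad_left",.054),("pad_right",.054),("spare_pack",0)):
        for d in robot.pinpoint(n,th)[:3]:
            print(th,np.round(d['confidence'],2),np.round(d['position'],1),plane(s,d['position'],z).round(4))
E
```

```text
{'clock': 0.0, 'qpos': array([-71.46022792,  30.77707317,  -0.25108208,  88.16831375,
         0.14884142,  61.15227162,  -4.07901671]), 'dq': array([-0.17542762, -0.0365859 , -0.03220529,  0.04393159,  0.07523613,
       -0.01803765, -0.06288185]), 'joint_torque': array([-8.31800971e-04, -5.70983398e+01,  9.90298949e-01, -2.51607102e+01,
       -5.62550488e-02,  1.80150359e-02,  1.65729625e-04]), 'tcp_pos': array([0.24680978, 0.60067433, 0.23786063]), 'tool_rot': array([-1.79903035e+02,  8.68986133e-03,  1.57668973e+02]), 'wrist_force': array([-0.19269791, -0.3244319 , -0.26812126]), 'ft_torque': array([-0.00317979, -0.05713839, -0.00694219]), 'grasp_force': 0.0, 'width': 0.9979967676389928}
side [0.63413991 0.08896042 0.        ]
charger 0.61 [278.1 230.6] [ 0.6254 -0.121   0.    ]
dial_grip 0.76 [244.5 222.8] [ 0.5073 -0.1219  0.079 ]
dial_grip 0.71 [277.4 261.8] [ 0.5353 -0.3032  0.079 ]
dial_zero 0.81 [239.6 220.5] [ 0.5074 -0.0781  0.05  ]
dial_zero 0.36 [286.  223.2] [ 0.6396 -0.1451  0.05  ]
pack_grip 0.96 [211.8 199.7] [0.4554 0.0478 0.054 ]
pack_grip 0.71 [277.5 215.7] [ 0.6273 -0.107   0.054 ]
pad_right 0.66 [284.8 223. ] [ 0.6345 -0.1465  0.054 ]
pad_right 0.49 [209.9 204.5] [0.442  0.0269 0.054 ]
spare_pack 0.7 [262.8 202.4] [0.6344 0.027  0.    ]
top [0.57407514 0.02453846 0.        ]
charger 0.8 [295.  185.5] [ 0.6135 -0.1167  0.    ]
dial_grip 0.59 [294.1 210.7] [ 0.5063 -0.1165  0.079 ]
dial_zero 0.91 [287.8 209.7] [ 0.5122 -0.0958  0.05  ]
pack_grip 0.95 [294.7 175.9] [ 0.6366 -0.1092  0.054 ]
pack_grip 0.94 [243.2 221.4] [0.4539 0.0567 0.054 ]
pack_grip 0.3 [260.3 172.1] [0.6377 0.0153 0.054 ]
pad_left 0.54 [285.7 177. ] [ 0.6292 -0.0774  0.054 ]
pad_left 0.28 [295.4 178.7] [ 0.6265 -0.1126  0.054 ]
pad_right 0.59 [249.5 221.4] [0.4562 0.0347 0.054 ]
pad_right 0.42 [293.9 177.9] [ 0.6289 -0.107   0.054 ]
spare_pack 0.73 [258.9 174.5] [0.6413 0.0208 0.    ]
```

View pics/side0.png

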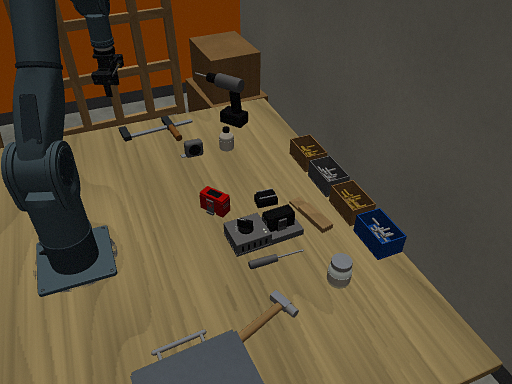

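View pics/top0.png

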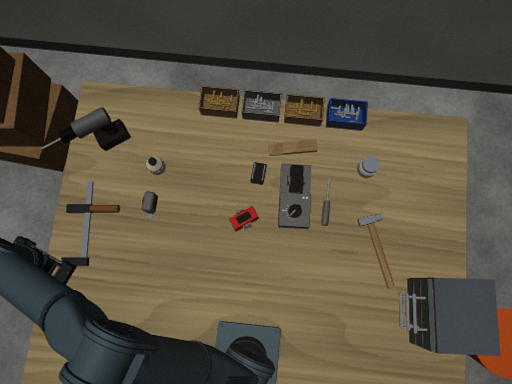

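The side view shows the charger at about (265,230) with the black pack in its dock at (278,216); the red look-alike is at (213,200). In the top view the knob is at (294,211) and the pack at (295,178). I'll enlarge the charger and measure its yaw and the knob angle.

Run:
```python
from h import *
t=cam("top");s=cam("side")
a=cv2.resize(t['color'][155:235,265:335],None,fx=7,fy=7,interpolation=cv2.INTER_CUBIC)[:,:,::-1]
b=cv2.resize(s['color'][195:260,215:310],None,fx=8,fy=8,interpolation=cv2.INTER_CUBIC)[:,:,::-1]
cv2.imwrite('pics/a.png',a);cv2.imwrite('pics/b.png',b)
for n,S in(("top",t),("side",s)):
  for th in("charger","pack_grip","dial_grip","spare_pack","screwdriver"):
    for d in robot.regions_of(n,th)[:2]:
        r=cv2.minAreaRect(np.argwhere(d['mask'])[:,::-1].astype(np.float32))
        print(n,th,round(d['confidence'],2),np.round(d['bbox']),np.round(cv2.boxPoints(r),1).tolist(), [plane(S,p,{'charger':.05,'pack_grip':.078,'dial_grip':.086}.get(th,.02)).round(3)[:2].tolist() for p in cv2.boxPoints(r)])
```

```text
top charger 0.57 [276. 165. 313. 232.] [[278.0, 164.0], [310.0, 164.0], [310.0, 229.0], [278.0, 229.0]] [[0.675, -0.045], [0.687, -0.161], [0.452, -0.18], [0.44, -0.068]]
top charger 0.42 [362. 215. 394. 287.] [[357.20001220703125, 220.1999969482422], [379.8999938964844, 210.1999969482422], [410.29998779296875, 278.8999938964844], [387.6000061035156, 288.8999938964844]] [[0.5, -0.343], [0.544, -0.421], [0.316, -0.536], [0.275, -0.46]]
top pack_grip 0.97 [286. 166. 303. 196.] [[287.0, 165.0], [304.0, 165.0], [304.0, 193.0], [287.0, 193.0]] [[0.668, -0.077], [0.674, -0.137], [0.573, -0.146], [0.566, -0.086]]
top pack_grip 0.74 [231. 209. 256. 231.] [[227.8000030517578, 214.89999389648438], [252.39999389648438, 205.0], [259.3999938964844, 222.60000610351562], [234.8000030517578, 232.5]] [[0.468, 0.111], [0.511, 0.03], [0.452, -0.001], [0.41, 0.08]]
top dial_grip 0.65 [286. 206. 300. 217.] [[288.0, 204.0], [300.0, 204.0], [300.0, 217.0], [288.0, 217.0]] [[0.526, -0.093], [0.531, -0.134], [0.485, -0.138], [0.481, -0.097]]
top spare_pack 0.81 [250. 164. 266. 188.] [[249.1999969482422, 182.
[... 2108 characters left out ...]
.362], [0.67, -0.465]]
side spare_pack 0.88 [253. 188. 281. 209.] [[252.3000030517578, 192.1999969482422], [274.79998779296875, 187.1999969482422], [278.5, 203.8000030517578], [256.0, 208.8000030517578]] [[0.612, 0.071], [0.698, 0.067], [0.672, -0.021], [0.59, -0.015]]
side screwdriver 0.87 [248. 252. 306. 271.] [[247.10000610351562, 260.79998779296875], [301.0, 245.39999389648438], [303.3999938964844, 253.89999389648438], [249.5, 269.29998779296875]] [[0.477, -0.22], [0.655, -0.225], [0.646, -0.259], [0.471, -0.253]]
side screwdriver 0.53 [239. 220. 256. 235.] [[237.0, 218.0], [253.0, 218.0], [253.0, 233.0], [237.0, 233.0]] [[0.514, -0.034], [0.564, -0.054], [0.537, -0.119], [0.49, -0.099]]
```

View pics/a.png

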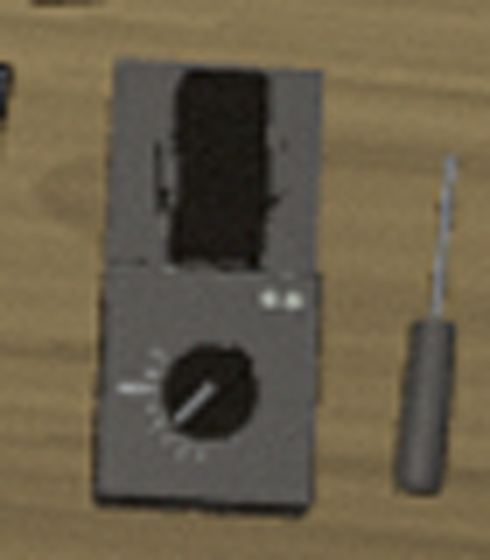

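View pics/b.png

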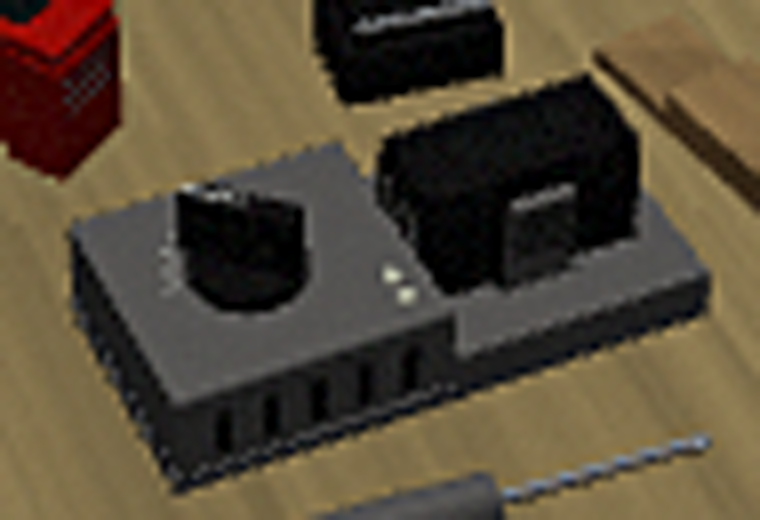

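```bash
cat > fit.py <<'E'
from h import *
from scipy.optimize import least_squares
def u(p,f,ox,oy): return [(p[0]+.5)/f-.5+ox,(p[1]+.5)/f-.5+oy]
E
python3 - <<'E'
from fit import *
t=cam("top");s=cam("side")
ta=[((-.17,.055,.05),(97,497)),((-.17,-.055,.05),(312,503)),((.065,.055,.024),(115,62)),((.065,-.055,.024),(323,72)),((-.05,.055,.05),(107,265)),((-.05,-.055,.05),(320,272))]
sb=[((-.17,.055,.05),(75,232)),((-.17,-.055,.05),(180,402)),((-.05,-.055,.05),(455,312)),((-.05,.055,.05),(340,145)),((.065,-.055,.024),(710,270)),((-.17,-.055,0),(178,490))]
pt=np.array([u(p,7,265,155) for _,p in ta]);ps=np.array([u(p,8,215,195) for _,p in sb])
def W(v,L):
    c,d=np.cos(v[2]),np.sin(v[2]);L=np.array(L);return np.c_[v[0]+c*L[:,0]-d*L[:,1],v[1]+d*L[:,0]+c*L[:,1],L[:,2]]
for ft,fs in((1,0),(0,1),(1,1)):
    r=least_squares(lambda v:np.r_[ft*(proj(t,W(v,[a for a,_ in ta]))-pt).ravel(),fs*(proj(s,W(v,[a for a,_ in sb]))-ps).ravel()],[.63,-.11,0])
    print(r.x[:2],np.degrees(r.x[2]),r.cost); print(np.round(r.fun.reshape(-1,2),1).tolist())
v=r.x
print("knob axis if x=-.11:",W(v,[(-.11,0,.079)]))
for z,p in((.086,(180,420)),(.086,(212,387)),(.05,(120,388)),(.05,(157,388)),(.06,(210,390))):
    P=plane(t,u(p,7,265,155),z); c,d=np.cos(v[2]),np.sin(v[2]);q=P[:2]-v[:2];print(z,P.round(4),"local",(c*q[0]+d*q[1]).round(4),(-d*q[0]+c*q[1]).round(4))
for z,p in((.086,(180,187)),(.086,(235,195)),(.086,(303,207))):
    P=plane(s,u(p,8,215,195),z); q=P[:2]-v[:2];print(z,P.round(4),"local",(c*q[0]+d*q[1]).round(4),(-d*q[0]+c*q[1]).round(4))
E
```

```text
[ 0.62523246 -0.11384129] 2.92077650839687 0.6573140338312917
[[-0.1, -0.0], [0.4, 0.7], [-0.2, -0.4], [-0.1, -0.3], [-0.1, -0.3], [0.2, 0.3], [-0.0, -0.0], [-0.0, 0.0], [0.0, 0.0], [-0.0, -0.0], [-0.0, 0.0], [-0.0, 0.0]]
[ 0.62750211 -0.11312182] 2.8026827146336535 2.7089410741548545
[[-0.0, -0.0], [0.0, 0.0], [-0.0, -0.0], [-0.0, -0.0], [-0.0, -0.0], [0.0, -0.0], [-1.0, -1.1], [-0.4, 0.7], [0.8, -0.1], [-0.1, -0.9], [0.5, 0.2], [0.2, 0.9]]
[ 0.62640906 -0.11361254] 2.9037106445465466 4.0150476318084305
[[-0.2, -0.4], [0.3, 0.4], [-0.3, -0.8], [-0.2, -0.7], [-0.1, -0.6], [0.2, -0.0], [-1.3, -0.9], [-0.6, 1.0], [0.6, 0.2], [-0.4, -0.7], [0.2, 0.3], [-0.0, 1.1]]
knob axis if x=-.11: [[ 0.51655029 -0.11918488  0.079     ]]
0.086 [ 0.4903 -0.1041  0.086 ] local -0.1354 0.0164
0.086 [ 0.5084 -0.1184  0.086 ] local -0.1181 0.0012
0.05 [ 0.5089 -0.0744  0.05  ] local -0.1153 0.0451
0.05 [ 0.5109 -0.0931  0.05  ] local -0.1143 0.0264
0.06 [ 0.511  -0.1192  0.06  ] local -0.1155 0.0002
0.086 [ 0.4912 -0.0999  0.086 ] local -0.1343 0.0206
0.086 [ 0.5093 -0.1121  0.086 ] local -0.1169 0.0075
0.086 [ 0.5311 -0.1282  0.086 ] local -0.0959 -0.0097
```

Emit:
play_rows(increments=[[-51.8, -56.6, 0, 0, 0, 0.257, 4.5], [-51.8, -56.6, 0, 0, 0, 0.257, 4.5], [-51.8, -56.6, 0, 0, 0, 0.257, 4.5], [-51.8, -56.6, 0, 0, 0, 0.257, 4.5], [-51.8, -56.6, 0, 0, 0, 0.257, 4.5], [-51.8, -56.6, 0, 0, 0, 0.257, 4.5], [-51.8, -56.6, 0, 0, 0, 0.257, 4.5], [-51.8, -56.6, 0, 0, 0, 0.257, 4.5], [-51.8, -56.6, 0, 0, 0, 0.257, 4.5], [-51.8, -56.6, 0, 0, 0, 0.257, 4.5], [-51.8, -56.6, 0, 0, 0, 0.257, 4.5], [-51.8, -56.6, 0, 0, 0, 0.257, 4.5]])

```text
clock: 2.5
tcp_pos: [0.4195, 0.1299, 0.2392]
tool_rot: [179.9, 0.0, 143.0]
wrist_force: [0.5, 0.0, -0.0]
width: 0.515
grasp_force: 0.0
```

Emit:
play_rows(increments=[[-22.3, -14.4, 2, 0, 0, 0, 4.5], [-22.3, -14.4, 2, 0, 0, 0, 4.5], [-22.3, -14.4, 2, 0, 0, 0, 4.5], [-22.3, -14.4, 2, 0, 0, 0, 4.5], [-22.3, -14.4, 9, 0, 0, 0, 4.5], [-22.3, -14.4, 9, 0, 0, 0, 4.5], [-22.3, -14.4, 9, 0, 0, 0, 4.5], [-22.3, -14.4, 9, 0, 0, 0, 4.5], [-22.3, -14.4, 9, 0, 0, 0, 4.5], [-22.3, -14.4, 9, 0, 0, 0, 4.5], [-22.3, -14.4, 9, 0, 0, 0, 4.5]])

```text
clock: 3.42
tcp_pos: [0.5108, -0.116, 0.1496]
tool_rot: [179.9, 0.0, 143.1]
wrist_force: [0.8, 0.1, 0.3]
width: 0.512
grasp_force: 0.0
```

Run:
```python
from fit import *
st=robot.state();print(st['tcp_pos'],st['tool_rot'],st['qpos'].round(1))
s=cam("side")
b=cv2.resize(s['color'][185:260,215:310],None,fx=8,fy=8,interpolation=cv2.INTER_CUBIC)[:,:,::-1]
cv2.imwrite('pics/c.png',b)
p=np.array(st['tcp_pos']);print((proj(s,[p,[p[0],p[1],.086]])-[215,185])*8)
```

```text
[ 0.51080338 -0.11598111  0.14962431] [1.79914826e+02 3.56745941e-02 1.43060839e+02] [ -8.5  26.6  20.9 112.4 -13.6  43.2  73.3]
[[237.34769484 153.27361364]
 [238.76214974 276.94357035]]
```

View pics/c.png

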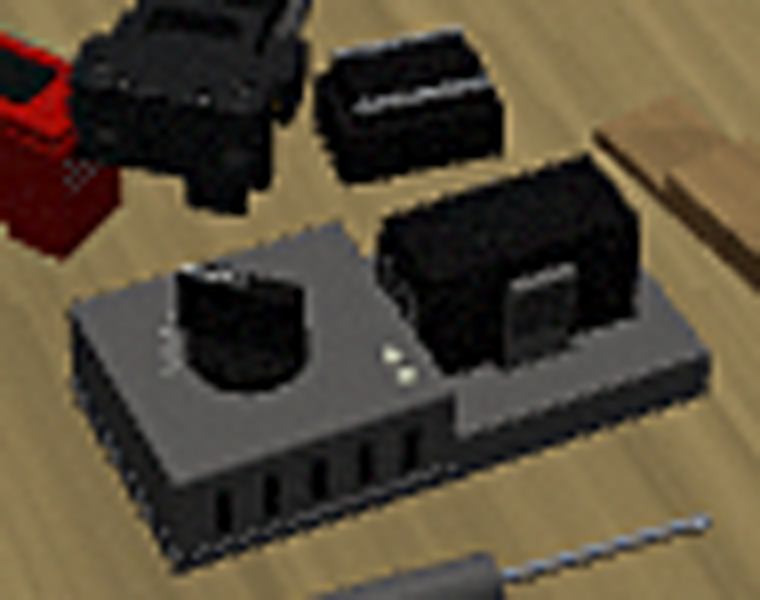

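The picture shows the open fingers above the knob, whose bar top is at about (180–303, 270–290). The projected TCP falls within 1 px of the bar's middle, so I'm descending and pinching.

Emit:
play_rows(increments=[[-0.2, -0.2, 2, 0, 0, 0, 4.5], [-0.2, -0.2, 4, 0, 0, 0, 4.5], [-0.2, -0.2, 6, 0, 0, 0, 4.5], [-0.2, -0.2, 7.5, 0, 0, 0, 4.5], [-0.2, -0.2, 8.6, 0, 0, 0, 4.5], [-0.2, -0.2, 8.6, 0, 0, 0, 4.5], [-0.2, -0.2, 8.6, 0, 0, 0, 2], [-0.2, -0.2, 8.6, 0, 0, 0, 0.5], [-0.2, -0.2, 8.6, 0, 0, 0, 0.5], [-0.2, -0.2, 8.6, 0, 0, 0, 0.5], [-0.2, -0.2, 8.6, 0, 0, 0, 0.5], [-0.2, -0.2, 8.6, 0, 0, 0, 0.5]], newtons=25)

```text
clock: 4.47
tcp_pos: [0.5125, -0.1185, 0.0635]
tool_rot: [179.8, 0.1, 143.0]
wrist_force: [2.3, 5.0, 1.2]
width: 0.131
grasp_force: 25.0
```

Emit:
play_rows(increments=[[0, 0, 0, 0, 0, 0.1, 0.5], [0, 0, 0, 0, 0, 0.2, 0.5], [0, 0, 0, 0, 0, 0.3, 0.5], [0, 0, 0, 0, 0, 0.4, 0.5], [0, 0, 0, 0, 0, 0.5, 0.5], [0, 0, 0, 0, 0, 0.6, 0.5], [0, 0, 0, 0, 0, 0.7, 0.5], [0, 0, 0, 0, 0, 0.8, 0.5], [0, 0, 0, 0, 0, 0.87, 0.5], [0, 0, 0, 0, 0, 0.87, 0.5], [0, 0, 0, 0, 0, 0.87, 0.5], [0, 0, 0, 0, 0, 0.87, 0.5]])

```text
clock: 5.47
tcp_pos: [0.5123, -0.1185, 0.0635]
tool_rot: [179.9, -0.1, 93.2]
wrist_force: [1.8, 4.8, 4.8]
width: 0.138
grasp_force: 25.0
```

Emit:
play_rows(increments=[[0, 0, 0, 0, 0, 0, 0.5], [0, 0, 0, 0, 0, 0, 3], [0, 0, 0, 0, 0, 0, 4.5], [0, 0, 0, 0, 0, 0, 4.5], [0, 0, -1, 0, 0, 0, 4.5], [0, 0, -4, 0, 0, 0, 4.5], [0, 0, -7, 0, 0, 0, 4.5], [0, 0, -10, 0, 0, 0, 4.5], [10, 0, -11, 0, 0, 0, 8.8], [14, 0, -11, 0, 0, 0, 8.8], [14, 0, -11, 0, 0, 0, 8.8]])

```text
clock: 6.38
tcp_pos: [0.504, 0.0047, 0.1732]
tool_rot: [179.9, -0.0, 92.9]
wrist_force: [0.6, 0.1, -1.3]
width: 0.719
grasp_force: 0.0
```

Run:
```python
from fit import *
st=robot.state();print(st['tcp_pos'],st['tool_rot'],st['wrist_force'])
s=cam("side");t=cam("top")
b=cv2.resize(s['color'][205:260,220:310],None,fx=8,fy=8,interpolation=cv2.INTER_CUBIC)[:,:,::-1]
a=cv2.resize(t['color'][155:235,265:335],None,fx=7,fy=7,interpolation=cv2.INTER_CUBIC)[:,:,::-1]
cv2.imwrite('pics/d.png',b);cv2.imwrite('pics/e.png',a)
```

```text
[0.50399547 0.00472062 0.17324833] [ 1.79895669e+02 -1.34054132e-02  9.29392859e+01] [ 0.58393974  0.06080472 -1.25348666]
```

View pics/d.png

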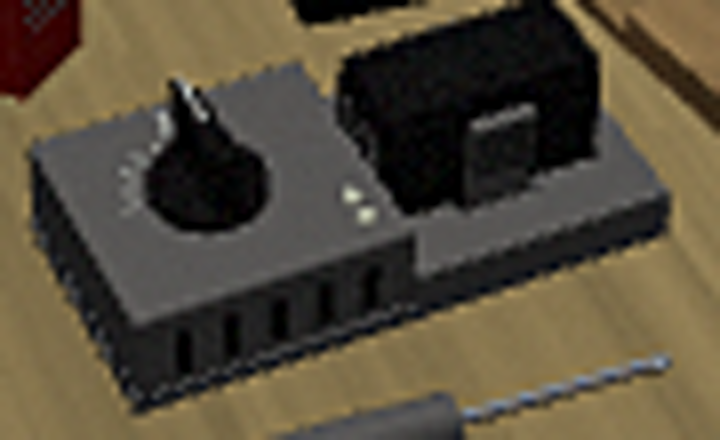

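View pics/e.png

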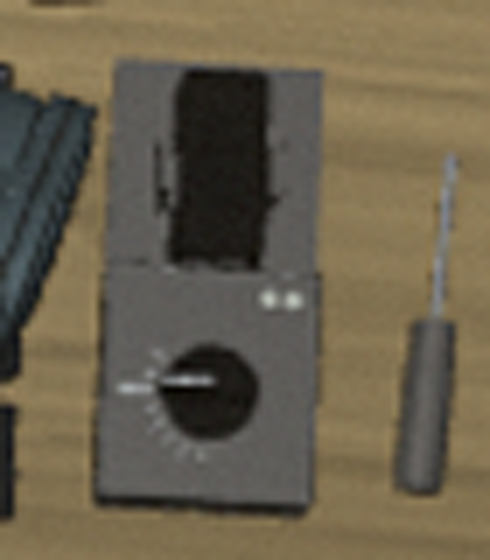

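Run:
```python
from fit import *
t=cam("top");s=cam("side")
for S,f,o,A,B in((t,7,(265,155),(163,381),(215,379)),(s,8,(220,205),(180,85),(207,117))):
    P,Q=[plane(S,u(p,f,*o),.086) for p in(A,B)]
    d=P-Q;print(P.round(4),Q.round(4),np.degrees(np.arctan2(d[1],d[0])))
pg={n:[(d['confidence'],plane(S,d['position'],.054).round(4)) for d in robot.pinpoint(n,"pack_grip")[:3]] for n,S in(("top",t),("side",s))};print(pg)
# pack box fit, top view: top-face corners
L=[(180,70),(268,74),(262,268),(170,262)]
print([plane(t,u(p,7,265,155),.078).round(4)[:2].tolist() for p in L], np.mean([plane(t,u(p,7,265,155),.078) for p in L[:2]],0))
L=[(340,75),(540,5),(597,62),(405,135)] # side crop d top face
print([plane(s,u(p,8,220,205),.078).round(4)[:2].tolist() for p in L],np.mean([plane(s,u(p,8,220,205),.078) for p in L],0))
```

```text
[ 0.5088 -0.094   0.086 ] [ 0.5125 -0.1195  0.086 ] 98.1632504457177
[ 0.5101 -0.094   0.086 ] [ 0.5132 -0.1149  0.086 ] 98.50124182849311
{'top': [(0.86, array([ 0.6334, -0.1073,  0.054 ])), (0.18, array([ 0.6842, -0.3664,  0.054 ]))], 'side': [(0.78, array([0.4663, 0.0495, 0.054 ])), (0.64, array([ 0.6228, -0.1244,  0.054 ]))]}
[[0.6703, -0.0886], [0.6729, -0.1332], [0.5724, -0.1386], [0.5707, -0.0924]] [ 0.67158871 -0.11090018  0.078     ]
[[0.5738, -0.1043], [0.6652, -0.0964], [0.6713, -0.1356], [0.5836, -0.1452]] [ 0.62348282 -0.12038191  0.078     ]
```

The knob's line, at (163,381)–(215,379) in the top crop, points nearly at the zero mark at (120–155,388), but it may be about 5° short. I'm refining this with intensity-weighted fits.

Run:
```python
from fit import *
v=(.6262,-.1137,np.radians(2.9));ax=np.array([.5115,-.1193])
for n in("top","side"):
    S=cam(n);g=cv2.GaussianBlur(S['color'].mean(2),(0,0),.6)
    def samp(P): 
        q=proj(S,P).astype(np.float32);return cv2.remap(g.astype(np.float32),q[:,0].copy(),q[:,1].copy(),cv2.INTER_CUBIC)[:,0]
    best=[]
    for dx in np.arange(-.004,.0041,.001):
      for dy in (-.003,0,.003):
       for th in np.arange(-20,21,1.):
        a=np.radians(92.9+th);r=np.linspace(.003,.027,25)
        P=np.c_[ax[0]+dx+r*np.cos(a),ax[1]+dy+r*np.sin(a),np.full(25,.0865)]
        best.append((samp(P).mean(),dx,dy,th))
    best.sort(reverse=True)
    print(n,[tuple(np.round(b,3)) for b in best[:6]],"weighted th",np.mean([b[3] for b in best[:40]]))
    # zero mark fit
    m=[]
    for dx in np.arange(-.006,.0061,.0005):
      for th in np.arange(-15,16,1.):
        a=np.radians(92.9+th);r=np.linspace(-.0085,.0085,18);c=ax+[dx,0]+.037*np.array([np.cos(np.radians(92.9)),np.sin(np.radians(92.9))])
        m.append((samp(np.c_[c[0]+r*np.cos(a),c[1]+r*np.sin(a),np.full(18,.0505)]).mean(),dx,th))
    m.sort(reverse=True);print(" mark",[tuple(np.round(b,4)) for b in m[:4]],np.mean([b[1] for b in m[:20]]))
```

```text
top [(np.float64(104.019), np.float64(0.0), np.float64(0.003), np.float64(2.0)), (np.float64(104.012), np.float64(0.0), np.float64(0.0), np.float64(1.0)), (np.float64(103.879), np.float64(0.0), np.float64(0.003), np.float64(1.0)), (np.float64(103.861), np.float64(-0.001), np.float64(0.003), np.float64(-2.0)), (np.float64(103.86), np.float64(0.0), np.float64(0.0), np.float64(2.0)), (np.float64(103.722), np.float64(-0.001), np.float64(0.003), np.float64(-3.0))] weighted th 0.4
 mark [(np.float64(134.5556), np.float64(0.0), np.float64(4.0)), (np.float64(134.4767), np.float64(0.0), np.float64(3.0)), (np.float64(134.4732), np.float64(0.0), np.float64(5.0)), (np.float64(134.4483), np.float64(0.0), np.float64(1.0))] 0.00020000000000000538
side [(np.float64(110.281), np.float64(-0.001), np.float64(0.003), np.float64(-8.0)), (np.float64(110.195), np.float64(-0.001), np.float64(0.003), np.float64(-7.0)), (np.float64(109.643), np.float64(-0.001), np.float64(0.003), np.float64(-9.0)), (np.float64(109.435), np.float64(0.0), np.float64(0.003), np.float64(-4.0)), (np.float64(109.28), np.float64(0.0), np.float64(0.003), np.float64(-5.0)), (np.float64(109.179), np.float64(-0.001), np.float64(0.003), np.float64(-6.0))] weighted th -7.375
 mark [(np.float64(99.3965), np.float64(-0.0025), np.float64(-15.0)), (np.float64(98.8936), np.float64(-0.003), np.float64(-15.0)), (np.float64(98.8848), np.float64(-0.002), np.float64(-15.0)), (np.float64(98.7159), np.float64(-0.0025), np.float64(-14.0))] -0.0023249999999999963
```

The top view puts the pointer within about 2° of zero, which agrees with the gripper's yaw. Next I go over the pack.

Emit:
play_rows(increments=[[-3, 3, 0, 0, 0, 0.12, 8.8], [-6, 6, 0, 0, 0, 0.24, 8.8], [-9, 9, 0, 0, 0, 0.36, 8.8], [-12, 11, 0, 0, 0, 0.48, 8.8], [-12.5, 11.5, 0, 0, 0, 0.6, 8.8], [-12.5, 11.5, 0, 0, 0, 0.72, 8.8], [-12.5, 11.5, 0, 0, 0, 0.84, 8.8], [-12.5, 11.5, 0, 0, 0, 0.96, 8.8], [-12.5, 11.5, 0, 0, 0, 1.08, 8.8], [-12.5, 11.5, 0, 0, 0, 1.2, 8.8], [-12.5, 11.5, 0, 0, 0, 1.32, 8.8], [-12.5, 11.5, 0, 0, 0, 1.44, 8.8]])

```text
clock: 7.78
tcp_pos: [0.6251, -0.1163, 0.1718]
tool_rot: [180.0, 0.0, 10.1]
wrist_force: [1.2, 0.9, -0.1]
width: 0.995
grasp_force: 0.0
```

Emit:
play_rows(increments=[[0, 0, 0, 0, 0, 0.07, 8.8], [0, 0, 0, 0, 0, 0.13, 8.8], [0, 0, 0, 0, 0, 0.13, 8.8], [0, 0, 0, 0, 0, 0.13, 8.8]])

```text
clock: 8.12
tcp_pos: [0.6252, -0.1158, 0.1717]
tool_rot: [180.0, 0.0, 3.1]
wrist_force: [-0.2, 1.1, 0.2]
width: 1.0
grasp_force: 0.0
```

Run:
```python
from fit import *
st=robot.state();print(st['clock'],st['tcp_pos'],st['tool_rot'],st['width'],st['qpos'].round(1))
```

```text
8.1167 [ 0.62517979 -0.11576774  0.17168323] [1.79961524e+02 2.88816955e-02 3.14773940e+00] 0.9997260824136199 [-29.6  46.9  57.4  95.8 -43.8  62.5 -45.7]
```

Emit:
play_rows(increments=[[0, -0.2, 3, 0, 0, 0, 8.8], [0, -0.2, 6, 0, 0, 0, 8.8], [0, -0.2, 8, 0, 0, 0, 8.8], [0, -0.2, 10, 0, 0, 0, 8.8], [0, -0.2, 12, 0, 0, 0, 8.8], [0, -0.2, 13.5, 0, 0, 0, 8.8], [0, -0.2, 13.5, 0, 0, 0, 8.8]])

```text
clock: 8.7
tcp_pos: [0.6235, -0.1122, 0.0339]
tool_rot: [-179.9, 0.2, 3.2]
wrist_force: [-0.9, 0.4, -0.5]
width: 0.999
grasp_force: 0.0
```

Run:
```python
from fit import *
st=robot.state();print(st['tcp_pos'],st['wrist_force'])
s=cam("side");b=cv2.resize(s['color'][180:255,220:315],None,fx=8,fy=8,interpolation=cv2.INTER_CUBIC)[:,:,::-1]
cv2.imwrite('pics/f.png',b)
```

```text
[ 0.62348551 -0.112215    0.03390476] [-0.85259225  0.39327098 -0.52542392]
```

View pics/f.png

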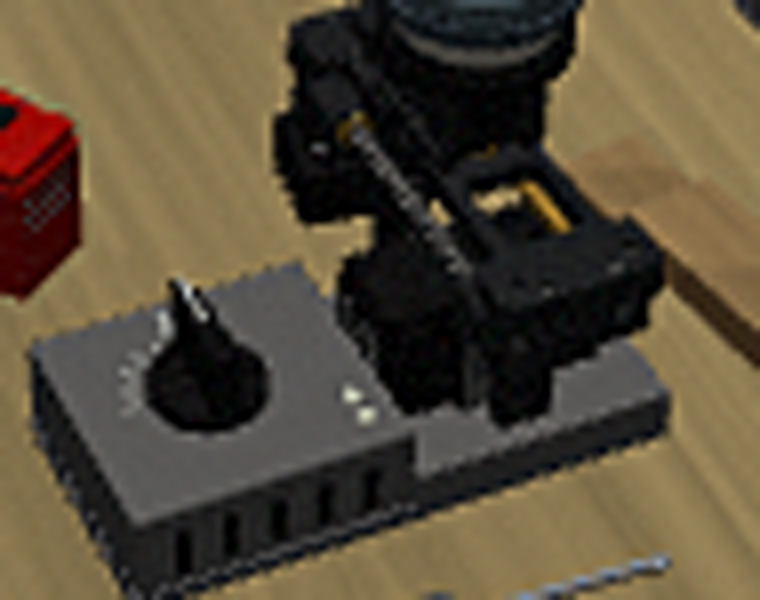

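The picture shows the near finger at (520,380) standing just outside the pad, with the knob unchanged. I'm squeezing now.

Emit:
play_rows(increments=[[0, 0, 0, 0, 0, 0, 6], [0, 0, 0, 0, 0, 0, 5], [0, 0, 0, 0, 0, 0, 4], [0, 0, 0, 0, 0, 0, 4], [0, 0, 0, 0, 0, 0, 4], [0, 0, 0, 0, 0, 0, 4], [0, 0, 0, 0, 0, 0, 4], [0, 0, 0, 0, 0, 0, 4]], newtons=30)

```text
clock: 9.42
tcp_pos: [0.6261, -0.1132, 0.0381]
tool_rot: [180.0, -0.1, 3.1]
wrist_force: [-1.3, 0.2, 7.1]
width: 0.527
grasp_force: 30.0
```

Emit:
play_rows(increments=[[0, 0, -0.5, 0, 0, 0, 4], [0, 0, -1, 0, 0, 0, 4], [0, 0, -1.5, 0, 0, 0, 4], [0, 0, -2, 0, 0, 0, 4], [0, 0, -2.5, 0, 0, 0, 4], [0, 0, -3, 0, 0, 0, 4], [0, 0, -3, 0, 0, 0, 4]])

```text
clock: 10.0
tcp_pos: [0.626, -0.1126, 0.068]
tool_rot: [180.0, -0.1, 3.1]
wrist_force: [0.5, -0.1, -4.2]
width: 0.525
grasp_force: 30.0
```

The wrist now carries about 4.2 N, the weight of the pack, so it is free of the dock. I'm lifting it further.

Emit:
play_rows(increments=[[0, 0, -1, 0, 0, 0, 4], [0, 0, -2.5, 0, 0, 0, 4], [0, 0, -4, 0, 0, 0, 4], [0, 0, -5.5, 0, 0, 0, 4], [0, 0, -7, 0, 0, 0, 4], [0, 0, -8.5, 0, 0, 0, 4], [0, 0, -10, 0, 0, 0, 4], [0, 0, -11, 0, 0, 0, 4], [0, 0, -11, 0, 0, 0, 4], [0, 0, -11, 0, 0, 0, 4], [0, 0, -11, 0, 0, 0, 4], [0, 0, -11, 0, 0, 0, 4]])

```text
clock: 11.0
tcp_pos: [0.6249, -0.1121, 0.1758]
tool_rot: [-180.0, 0.1, 3.1]
wrist_force: [0.7, 0.6, -3.9]
width: 0.525
grasp_force: 30.0
```

Run:
```python
from fit import *
st=robot.state();print(st['tcp_pos'],st['wrist_force'],st['width'],st['grasp_force'])
s=cam("side");b=cv2.resize(s['color'][165:255,220:315],None,fx=6,fy=6,interpolation=cv2.INTER_CUBIC)[:,:,::-1]
cv2.imwrite('pics/g.png',b)
```

```text
[ 0.62485529 -0.11210572  0.17579376] [ 0.6852778   0.5838865  -3.94362484] 0.5248562953802516 29.99917228007689
```

View pics/g.png

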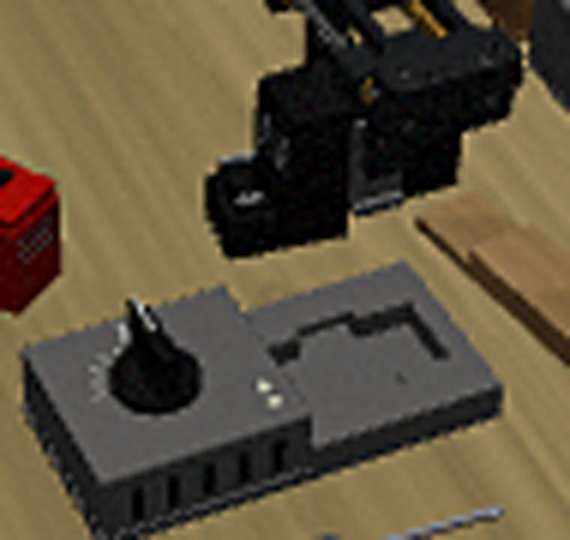

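The picture shows the dock empty at (370,340) and the pack upright in the fingers at (370,170). The spare pack at (235,210) is simply behind it in the view. The knob is still at its mark, so I'm handing in.

```bash
python3 -c "
from h import *
print(robot.state()['dq'].round(2)); print(robot.sign_off())"
```

```text
[ 0.   -0.05  0.2  -0.26 -0.    0.05 -0.11]
the job is handed in; nothing more can be done
None
```

I handed the job in at about 11 s on the robot's clock, well inside the 45 s limit: the knob reads within about 2° of zero, and the pack is held upright by its squeezed catches with its underside about 14 cm above the bench over the charger; the hand-in returned no verdict.

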